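Seat a keyed vial block in a heated shaker and shut its hood

TASK

The aluminium vial block of the heated shaker has been left standing on the deck, across the mouth of its well. Without lifting it, slide it over the well until it drops in, turn it until its four notches drop over the keys inside, and press it down until it snaps fully home; only then swing the clear hood down and press it shut until it clicks. Leave the things round the shaker where they are.

Things in the scene. Friction and masses are not known exactly. Their poses are not given: they have to be found in the camera images.
- block_grip (a point): centre of the black grip on the loose aluminium vial block, on its axis, 51 mm above its underside; x along the grip bar, z up. Block: 84 mm diameter, 40 mm high, 0.45 kg, slides easily, bottom edge chamfered. Grip: 22 mm high bar 14 mm wide (y), a 26 mm wide, 5 mm thick flange at each end, 30 mm between flanges: fingers loosely astride the bar shove and turn the block yet let it drop
- block_notch (a point): foot of one of four equal notches in the block's side, the one at the grip's +x, 36 mm from the axis; others at +y, -x, -y. Each is 12 mm wide, 6 mm deep, 20 mm high from the underside. A 24 mm bore runs up from the underside's middle. At the start the block stands flat on the deck across the front of the well, notches 17 degrees or more off the keys
- well_mouth (a point): centre of the round well's mouth, level with the flat white deck of the fixed shaker, 62 mm above the worktop; x from the sloping console in front to the hood's hinge behind, y left, z up. Deck: x -108 to +116, y -110 to +110 mm. Well: 87 mm diameter, 22 mm deep. In its middle a steel drive hub, 22 mm diameter, chamfered, level with the deck, goes into the block's bore
- well_key (a point): middle of the top inner edge of the well's key at +x, 38 mm from the well's axis and 6 mm below the deck; axes as well_mouth. Four such steel keys, 9 mm wide, at +x, +y, -x, -y. The block slides flat on deck and hub until centred to about 3 mm, then drops 6 mm, onto the keys; with its notches over them (to about 2 degrees, any of four ways round) 7.5 mm more, as a rule onto spring balls
- lid (a joint): angle of the clear hood, rad: 0 shut, 1.85 to 2.1 at the start (leaning back behind the well). A stiff hinge holds it at any angle; 2 N at the tab moves it, about 5 N slowly clicks it under the spring catch. Hood: 145 mm long, 122 wide, 44 high, walls 3 mm, open below; it fouls the grip unless the block is home: a 15 to 20 N push on the grip snaps it past the balls to the floor, block_grip then 29 mm above the deck
- lid_tab (a point): middle of the hood's flat grey finger tab, which sticks out 25 mm from the hood's front wall at the rim (50 mm wide, 5 mm thick), 157.5 mm from the hinge line; at the start it points up and back. Axes are the hood's: -x from hinge to tab, z out through the roof: push on the tab's +z side to close
- lid_hinge (a point): middle of the hood's hinge line, fixed on the shaker 78 mm behind the well's axis and 2 mm above the deck; the line runs along y; axes as well_mouth
- timer: white bench timer, 62 x 62 x 20 mm, loose on the worktop left of the shaker; origin at the centre of its underside; leave it
- forceps: steel forceps, 125 mm long, lying on the worktop left of the shaker; origin at the centre of its underside; leave it
- tube_rack: empty foam tube rack, 135 x 208 x 47 mm, on the worktop behind the shaker; origin at the centre of its underside; leave it
There are look-alikes about, which are no part of the job. What is shaped like the part that bears block_grip but red is not meant.

How it is judged:
On the way, in this order (a step that is already met when the one before it is completed fails the run):
1. the block is fully home in its well, with the hood still open (z of block_grip in the frame of well_mouth below 0.0315 m and horizontal distance between block_grip and well_mouth below 0.004 m and angle between block_grip's own z axis and vertical below 0.05 rad and value of joint lid above 0.5 rad), for 0.2 s.
2. the hood is shut (value of joint lid below 0.02 rad), for 0.2 s.
At the end, for the whole second after the job is handed in: the block is fully home (grip centre less than 31.5 mm above the deck, within 4 mm of the well's axis, upright to 3 degrees) and at rest, and the hood is shut (under 0.02 rad) (z of block_grip in the frame of well_mouth below 0.0315 m and horizontal distance between block_grip and well_mouth below 0.004 m and angle between block_grip's own z axis and vertical below 0.05 rad and value of joint lid below 0.02 rad and linear speed of block below 0.02 m/s); the robot touches nothing.
It fails at once if the block is lifted more than 18 mm off the deck (z of block_grip in the frame of well_mouth above 0.069 m).
It fails at once if the block is tipped by more than 25 degrees (angle between block_grip's own z axis and vertical above 0.44 rad).
It fails at once if the timer, the forceps or the tube rack is shifted by more than 30 mm (distance of any of timer, forceps, tube_rack from where it was at the start of the episode above 0.03 m).
It also fails if it takes over 61 s, if anything falls off the work surface, if the arm or the gripper's body presses on something with over 40 N, if the wrist force passes 120 N, or if a joint passes its speed limit or range.

ROBOT

A 6-joint arm with a two-finger parallel gripper is mounted at the origin on a cart in front of the work surface, level with it; the furniture and walls round the work are solid. World frame = base frame: x ahead of the robot, y to its left, z up, the work surface at z = 0. Lengths are in m, angles in rad, forces in N, time in s.
With the tool pointing down it reaches from about 0.275 to 0.825 m from the base axis. Payload 4.9 kg.
Tool frame: the origin (TCP) lies midway between the tips of the shut fingers; the grasp point (between the pads) lies 19 mm behind it (bot.grip_depth is the distance from the TCP to the grasp point, in m); z points along the fingers, y is the line along which they close (so a half turn about z gives the same grasp; the last joint's range is limited). The gripper opens to 85 mm and grips with 20 to 120 N. Pads are 22 mm wide; open, the fingers measure 114 mm over their backs; the gripper's body (76 mm by 85 mm) begins 54 mm behind the grasp point. The pads swing forward as they close: fully open they stand 13 mm farther back than shut.
Start: joints at [0.967, 0.326, -0.193, 1.052, 0, 1.437], TCP at [0.249, 0.49, 0.231] pointing down, gripper open.
Joint ranges: [-2.65, 2.65], [-0.97, 1.79], [-1.3, 1.35], [-1.93, 2.1], [-1.47, 1.37], [-3.14, 3.14]. Speed limits (rad/s): [2.57, 2.57, 3.14, 3.14, 3.14, 3.14].

INTERFACE

Orientations are given as a unit quaternion [w, x, y, z].
In Python, from cell import bot gives the robot as it stands. Calls block until the motion is done:
- bot.move_pose(position, orientation): joint-space move of the TCP to a pose.
- bot.move_linear(position, speed=0.15, rotation=None, until_force=None): straight line of the TCP; rotation=None keeps the orientation; speed is the mean speed in m/s. With until_force (N) it stops when the force on the tool has changed by that much, and returns True; else False.
- bot.goto_joints(angles): joint-space move.
- bot.set_gripper(opening, grasp_force=None): opening from 0.0 (shut) to 1.0 (fully open); grasp_force is the grip in N (None keeps the last); returns when the fingers have stopped.
- bot.wait(seconds).
- bot.solve_ik(position, orientation): joint angles nearest the present ones, or None.
- bot.camera(name): name is "scene" or "top" or "wrist"; returns the picture (384x512x3 uint8, red, green, blue); there is no depth.
- bot.calibration(name): a dict with "mtx" (3x3 intrinsics, pixels), "k1" (the pictures are not rectified: a ray, as slopes to the right and down, at radius r is drawn at 1 + k1 r^2 times it, then the intrinsics apply), "extrinsics" (4x4, takes a point from world to camera coordinates); the wrist camera has in their place "hand_eye" (4x4, takes a point from camera to tool coordinates, whose origin is the TCP and whose axes are the flange's). Camera axes: x right, y down, z forward; pixel columns grow to the right and rows downward; lengths in m; the calibration is good to about 2 mm. A picture is of the moment at which its call begins: read the wrist's pose just before it. calibration takes no time and is no camera call.
A pose or a line that the arm cannot do raises bot.PlanningError and nothing moves.
- bot.close_job(): hands the job in; it is judged then, once.
Trained networks look in the newest picture that a camera, given by its name, has taken for a name from the list of things; names that differ only in an ending like _2 or _b are one class to them, and where a whole thing is asked for, a point or a joint stands for the part that bears it (a point fixed in the world has none). Each returns a list of dicts, best first, with "confidence" (0 to 1); they miss things now and then, are a little off and sometimes report something else, mostly with a low value. They report only what shows in the picture. A call takes as long as a camera call. They do not tell look-alikes from the thing itself.
- bot.search_frame(camera, thing): "bbox" ([left, top, width, height] in pixels, round what is visible of it).
Readings, each from a call of its own:
- bot.read_clock(): time.
- bot.read_joint_positions(): joint angles.
- bot.read_joint_vel(): joint speeds.
- bot.read_joint_efforts(): joint torques, N m.
- bot.read_position(): TCP position.
- bot.read_tool_rot(): TCP orientation.
- bot.read_ft_force(): force on the tool from outside, world axes, zero at the start.
- bot.read_moment(): the same for the moment, N m.
- bot.read_gripper_width(): opening from 0.0 (shut) to 1.0 (fully open).
- bot.read_finger_force(): force on a finger pad.
Only numpy, scipy, OpenCV 4.12 (cv2) and the standard library are available. Lean on these libraries where they do the work, as an engineer would, in place of code of your own. Each camera call takes 0.05 s, during which the arm holds its last target. There are 200 camera calls.

## Working session

There is one attempt and no reset: what is moved stays moved. The work goes in short steps, each a Python script; the robot and the scene stay as the last script left them, time stands still between calls to the robot, and variables do not carry over. Pictures are saved under pics/ and viewed, at most 10 in all, crops included, and the job is handed in when it is done.

```bash
mkdir -p pics; ls; python3 - <<'E'
from cell import bot
import cv2,numpy as np
a=bot.camera("scene");b=bot.camera("top")
cv2.imwrite("pics/s.png",cv2.cvtColor(a,cv2.COLOR_RGB2BGR));cv2.imwrite("pics/t.png",cv2.cvtColor(cv2.resize(b,(800,600)),cv2.COLOR_RGB2BGR))
for c in("scene","top"):
  for t in ("block_grip","block_notch","well_mouth","lid_tab","lid","lid_hinge","well_key","timer","tube_rack","forceps"):
    print(c,t,[(np.round(d["bbox"]).tolist(),round(d["confidence"],2)) for d in bot.search_frame(c,t)][:3])
  k=bot.calibration(c);print(np.round(k["mtx"],1).tolist(),k["k1"],np.round(k["extrinsics"],4).tolist())
print(bot.calibration("wrist"),bot.read_clock())
E
```

```text
pics
scene block_grip [([259.0, 237.0, 41.0, 46.0], 0.68), ([163.0, 199.0, 39.0, 38.0], 0.56)]
scene block_notch [([164.0, 202.0, 40.0, 37.0], 0.75), ([278.0, 157.0, 79.0, 85.0], 0.63), ([258.0, 235.0, 41.0, 46.0], 0.55)]
scene well_mouth [([202.0, 153.0, 154.0, 201.0], 0.81)]
scene lid_tab [([282.0, 158.0, 74.0, 84.0], 0.69), ([178.0, 243.0, 37.0, 36.0], 0.27)]
scene lid [([282.0, 155.0, 75.0, 87.0], 0.76), ([201.0, 154.0, 154.0, 197.0], 0.42)]
scene lid_hinge [([201.0, 157.0, 154.0, 198.0], 0.85)]
scene well_key [([198.0, 151.0, 156.0, 203.0], 0.81)]
scene timer [([178.0, 244.0, 36.0, 33.0], 0.6), ([283.0, 154.0, 73.0, 90.0], 0.36)]
scene tube_rack [([342.0, 160.0, 76.0, 74.0], 0.72)]
scene forceps [([216.0, 216.0, 25.0, 7.0], 0.51)]
[[361.5, 0.0, 265.2], [0.0, 361.5, 196.1], [0.0, 0.0, 1.0]] -0.016027908065092463 [[0.5942, -0.8042, -0.0162, -0.2387], [-0.5894, -0.4216, -0.6891, 0.4568], [0.5474, 0.419, -0.7245, 0.529], [0.0, 0.0, 0.0, 1.0]]
top block_grip [([177.0, 238.0, 34.0, 34.0], 0.88), ([279.0, 234.0, 36.0, 34.0], 0.62)]
top block_notch [([178.0, 236.0, 32.0, 33.0], 0.64), (
[... 529 characters left out ...]
 -0.1233495080349853 [[-0.0058, -0.9999, 0.0118, 0.1199], [-0.9937, 0.0044, -0.1119, 0.6044], [0.1118, -0.0124, -0.9937, 1.1415], [0.0, 0.0, 0.0, 1.0]]
{'mtx': array([[272.35334921,   0.        , 257.39702191],
       [  0.        , 272.35334921, 192.83212029],
       [  0.        ,   0.        ,   1.        ]]), 'k1': 0.021457945573563952, 'hand_eye': array([[-1.77432020e-04, -9.63832283e-01, -2.66509472e-01,
         6.75764114e-02],
       [ 9.99999514e-01, -4.29387878e-04,  8.87120308e-04,
         1.06890777e-04],
       [-9.69471129e-04, -2.66509186e-01,  9.63831891e-01,
        -1.42240479e-01],
       [ 0.00000000e+00,  0.00000000e+00,  0.00000000e+00,
         1.00000000e+00]])} 1.1
```

View pics/s.png

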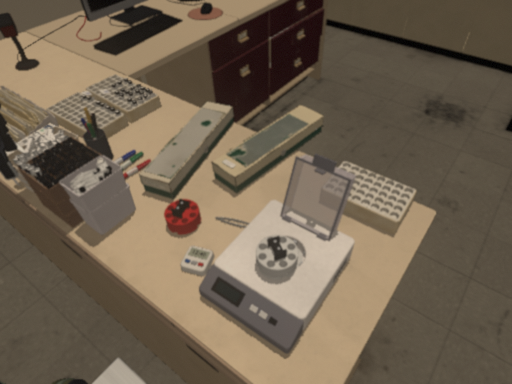

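View pics/t.png

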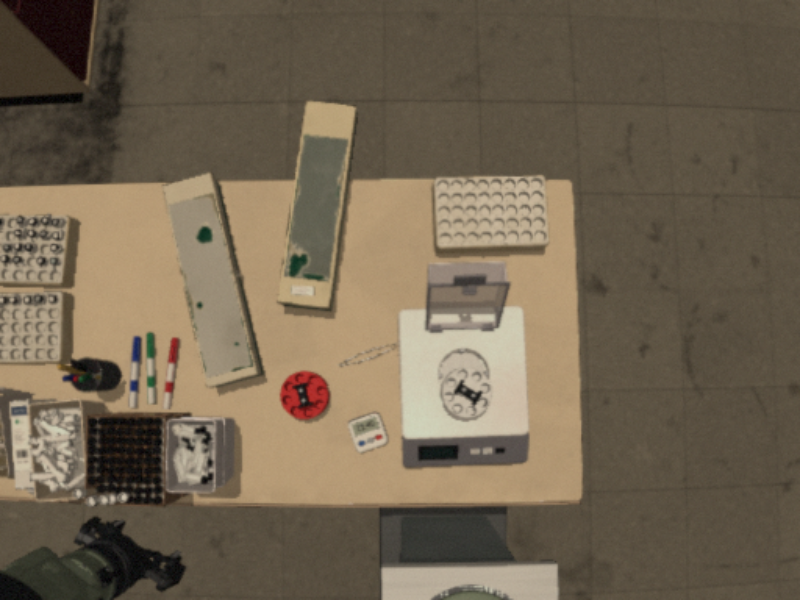

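The scene camera shows the block on the deck at about (277,257), the red decoy at (182,217), and the open hood at about (318,198). The top view (800 px scale) shows the block at (467,391), with its grip bar slanted, and the deck corners at about (400,311), (521,308), (526,437) and (403,437). Next is a close look from the wrist camera.

```bash
cat > h.py <<'E'
from cell import bot
import cv2,numpy as np
from scipy.spatial.transform import Rotation as R
def q(Rm): x,y,z,w=R.from_matrix(Rm).as_quat(); return [w,x,y,z]
def down(yaw): # tool z down, tool x at world angle yaw
    c,s=np.cos(yaw),np.sin(yaw); return q(np.array([[c,s,0],[s,-c,0],[0,0,-1.]]))
def rot():
    w,x,y,z=bot.read_tool_rot(); return R.from_quat([x,y,z,w]).as_matrix()
def cam(name):
    k=bot.calibration(name)
    if name=="wrist":
        T=np.eye(4);T[:3,:3]=rot();T[:3,3]=bot.read_position();E=np.linalg.inv(T@k["hand_eye"])
    else:E=k["extrinsics"]
    return k["mtx"],k["k1"],E
def w2p(C,P):
    p=C[2]@np.append(P,1);s=p[:2]/p[2];s=s*(1+C[1]*(s@s));return C[0][:2,:2]@s+C[0][:2,2]
def p2w(C,uv,z):
    s=cv2.undistortPoints(np.array([[uv]],float),C[0],np.array([C[1],0,0,0,0.]))[0,0]
    Ei=np.linalg.inv(C[2]);o=Ei[:3,3];d=Ei[:3,:3]@[s[0],s[1],1];return o+d*(z-o[2])/d[2]
def save(im,f,sc=1.5): cv2.imwrite("pics/"+f,cv2.cvtColor(cv2.resize(im,None,fx=sc,fy=sc,interpolation=cv2.INTER_CUBIC),cv2.COLOR_RGB2BGR))
E
python3 - <<'E'
from h import *
C=cam("top")
for u in [(400,311),(521,308),(526,437),(403,437)]: print(p2w(C,np.array(u)*.64,.062).round(3))
b=p2w(C,np.array((467,391))*.64,.062+.051);print("blk",b)
print(rot().round(2).tolist())
p=[b[0],b[1],.30]
for y in (0,np.pi,1.57,-1.57): print(y,bot.solve_ik(p,down(y)))
E
```

```text
[0.601 0.123 0.062]
[ 0.605 -0.088  0.062]
[ 0.382 -0.092  0.062]
[0.385 0.119 0.062]
blk [0.46268762 0.0138924  0.113     ]
[[-0.89, 0.45, -0.0], [0.45, 0.89, 0.0], [0.0, 0.0, -1.0]]
0 [-0.1296602   0.12331015 -0.27803232  1.16945385  0.          3.01193246]
3.141592653589793 [-0.1296602   0.12331015 -0.27803232  1.16945385  0.         -0.1296602 ]
1.57 [-0.1296602   0.12331015 -0.27803232  1.16945385  0.          1.44193246]
-1.57 [-0.1296602   0.12331015 -0.27803232  1.16945385  0.         -1.70125285]
```

```bash
python3 - <<'E'
from h import *
bot.move_pose([.46,.016,.30],down(np.pi))
bot.set_gripper(.5)
C=cam("wrist");im=bot.camera("wrist");save(im,"w1.png");np.savez("w1.npz",im=im,E=C[2])
print(C[2].tolist(), bot.read_clock())
for t in ("block_grip","lid_tab","well_mouth"): print(t,[(np.round(d["bbox"]).tolist(),round(d["confidence"],2)) for d in bot.search_frame("wrist",t)][:3])
E
```

```text
[[-0.00010416361343825688, 0.9999999319661201, 0.0003538611277785538, -0.016526600663819474], [0.9637479966607695, 5.972312681073675e-06, 0.2668141654723104, -0.4962978177895109], [0.26681414520653807, 0.0003688252805848446, -0.9637479317153514, 0.32145841488111165], [0.0, 0.0, 0.0, 1.0]] 3.5417
block_grip [([407.0, 136.0, 68.0, 52.0], 0.71), ([222.0, 139.0, 68.0, 65.0], 0.68)]
lid_tab [([207.0, 236.0, 100.0, 83.0], 0.58)]
well_mouth [([174.0, 73.0, 160.0, 244.0], 0.8)]
```

View pics/w1.png

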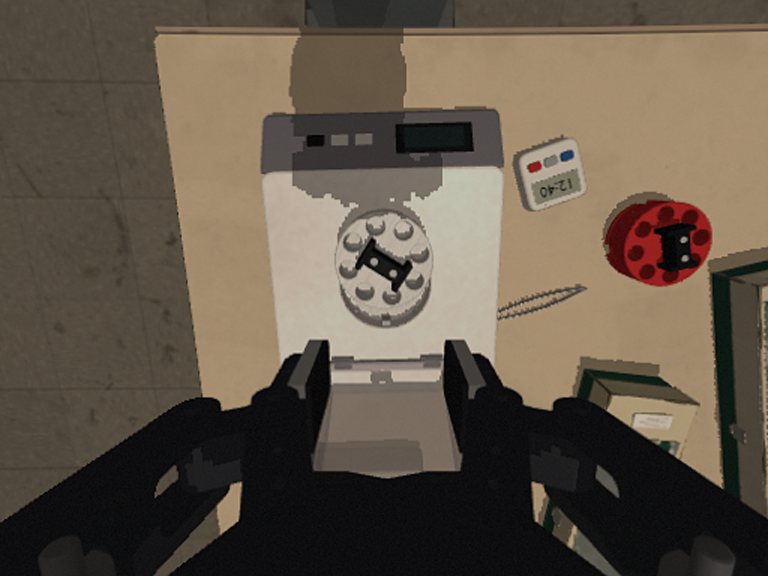

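The wrist view (1.5x) shows the block's grip at about (383,264), slanted, with a crescent of the well visible below the block near (385,320). The hinge is at row 358 and the front edge of the deck at row 167. I'll zoom in.

```bash
python3 - <<'E'
from h import *
im=np.load("w1.npz")["im"][125:250,170:340]; save(im,"w2.png",4.7)
E
```

```text
(no output)
```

View pics/w2.png

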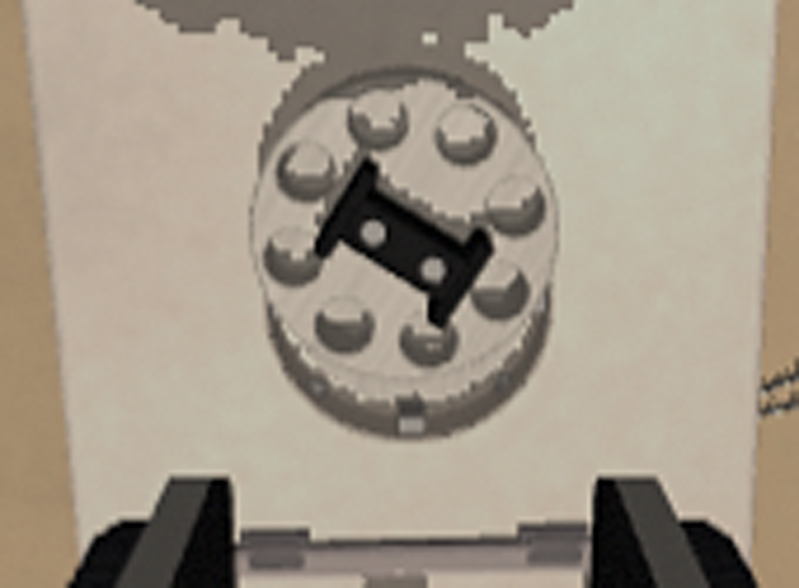

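```bash
python3 - <<'E'
from h import *
k=bot.calibration("wrist");C=(k["mtx"],k["k1"],np.load("w1.npz")["E"])
P=lambda u,z:p2w(C,np.array(u)/4.7+[170,125],z)
a,b=P((373,232),.124),P((433,269),.124);m=(a+b)/2
print("grip",m,"yaw",np.degrees(np.arctan2(*(b-a)[1::-1])))
print("key inner top edge",P((412,410),.056),"well far edge",P((410,438),.062))
print("well left/right-ish hinge ends",P((245,548),.064),P((585,535),.064))
print("deck sides",P((27,60),.062),P((75,520),.062),P((778,60),.062),P((755,520),.062))
# well rim prediction for candidates
print("block top edge", P((250,225),.102),P((560,225),.102),P((400,378),.102))
E
```

```text
grip [0.46263951 0.01458733 0.124     ] yaw 57.74640829258862
key inner top edge [0.52967843 0.01695602 0.056     ] well far edge [0.53692024 0.0163183  0.062     ]
well left/right-ish hinge ends [ 0.57387352 -0.03684811  0.064     ] [0.5693238  0.07254614 0.064     ]
deck sides [ 0.41963468 -0.09515695  0.062     ] [ 0.56492408 -0.09139577  0.062     ] [0.41960554 0.12347961 0.062     ] [0.56493115 0.12725939 0.062     ]
block top edge [ 0.46042918 -0.02689624  0.102     ] [0.46042517 0.0568629  0.102     ] [0.50388408 0.01353549 0.102     ]
```

```bash
python3 - <<'E'
from h import *
g=np.array([.4626,.0146]);w=np.array([.493,.016]);y0=np.radians(237.7);y1=np.radians(271.7)
bot.move_pose([*g,.20],down(y0))
print(bot.move_linear([*g,.108],speed=.08,until_force=6),bot.read_position())
bot.set_gripper(.15,20); print(bot.read_gripper_width(),bot.read_ft_force(),bot.read_finger_force())
bot.set_gripper(0,20); print("grip",bot.read_gripper_width(),bot.read_ft_force(),bot.read_finger_force())
q=np.array(bot.read_joint_positions())
for i in range(1,5):
    p=q.copy();p[5]-=(y1-y0)*i/4;bot.goto_joints(p)
print(bot.read_position(),bot.read_ft_force(),bot.read_clock(),np.degrees(np.arctan2(*rot()[1::-1,0])))
print(bot.move_linear([*w,.108],speed=.03,until_force=12),bot.read_position(),bot.read_ft_force(),bot.read_clock())
im=bot.camera("wrist");save(im,"w3.png")
E
```

```text
False [0.46305589 0.01454244 0.10846354]
0.16072588434844698 [-0.83813319  0.69582948  3.13021857] 20.345260798931122
grip 0.1552538991580273 [-1.54121281  0.57725945  4.9525691 ] 20.587643086910248
[0.46298367 0.01449425 0.10844283] [ 0.07042286 -0.26037396  1.80422081] 7.5917 -88.65056603908107
False [0.49235849 0.01609589 0.1075138 ] [ 0.80533201  0.63530776 -5.26889699] 8.7417
```

View pics/w3.png

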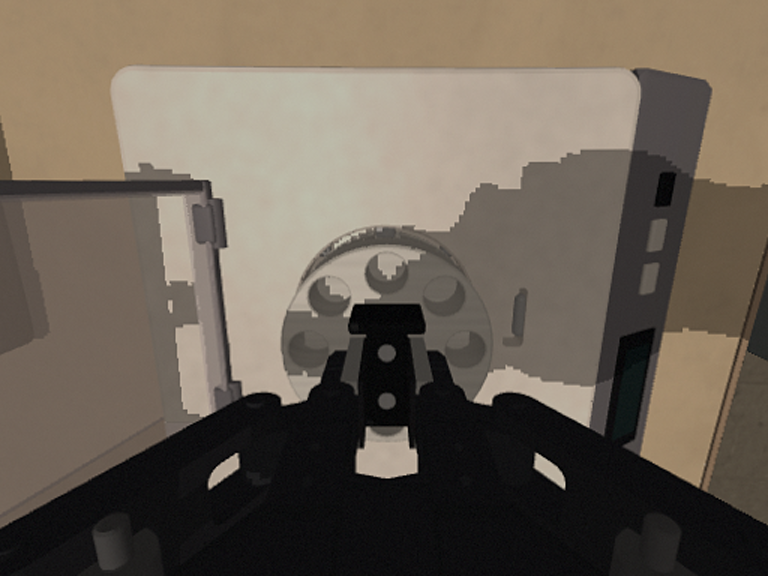

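The grip is held squarely between the pads at (387,360). The downward force suggests the block is now hanging over the well, so I'll open the gripper slightly and let it drop.

```bash
python3 - <<'E'
from h import *
bot.set_gripper(.22);bot.wait(.3)
print(bot.read_gripper_width(),bot.read_ft_force(),bot.read_clock())
C=cam("wrist");im=bot.camera("wrist");np.savez("w4.npz",im=im,E=C[2]);save(im[100:320,150:370],"w4.png",2.7)
E
```

```text
0.21511041607792372 [-0.75915005  1.05417605 -0.07990736] 9.325
```

View pics/w4.png

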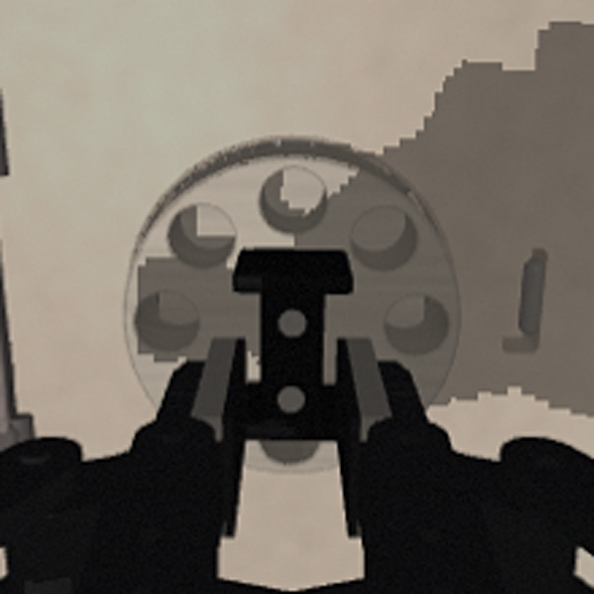

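The block now sits lower: the screw spacing has shrunk by about 12%. I'll probe the height of the grip's top with the fingers shut.

```bash
python3 - <<'E'
from h import *
p=bot.read_position()
bot.move_linear([p[0],p[1],.145],speed=.1);bot.set_gripper(0)
print(bot.move_linear([.493,.016,.092],speed=.03,until_force=5),bot.read_position(),bot.read_ft_force(),bot.read_clock())
E
```

```text
True [0.4929148  0.0160006  0.10205477] [-0.12358858 -0.02877755  5.60315871] 11.5083
```

```bash
python3 - <<'E'
from h import *
print(bot.move_linear([.493,.016,.085],speed=.02,until_force=22),bot.read_position(),bot.read_ft_force(),bot.read_clock())
bot.move_linear([.493,.016,.14],speed=.1)
p=[.45,.016,.30]
bot.move_pose(p,down(np.pi)); bot.set_gripper(0)
C=cam("wrist");im=bot.camera("wrist");np.savez("w5.npz",im=im,E=C[2]);save(im[110:330,120:390],"w5.png",2.9)
print(bot.search_frame("wrist","lid_tab"),bot.read_clock())
c=bot.camera("scene");print(bot.search_frame("scene","lid_tab")); save(c[140:290,200:400],"s2.png",4)
E
```

```text
True [0.4929277  0.01601879 0.1020569 ] [-1.45817744  0.42162686  5.18622829] 11.8
[{'bbox': [211.9, 242.3, 92.6, 78.4], 'confidence': 0.66}, {'bbox': [176.0, 79.4, 159.0, 242.5], 'confidence': 0.57}] 14.0667
[{'bbox': [283.6, 156.5, 72.9, 83.4], 'confidence': 0.57}]
```

View pics/w5.png

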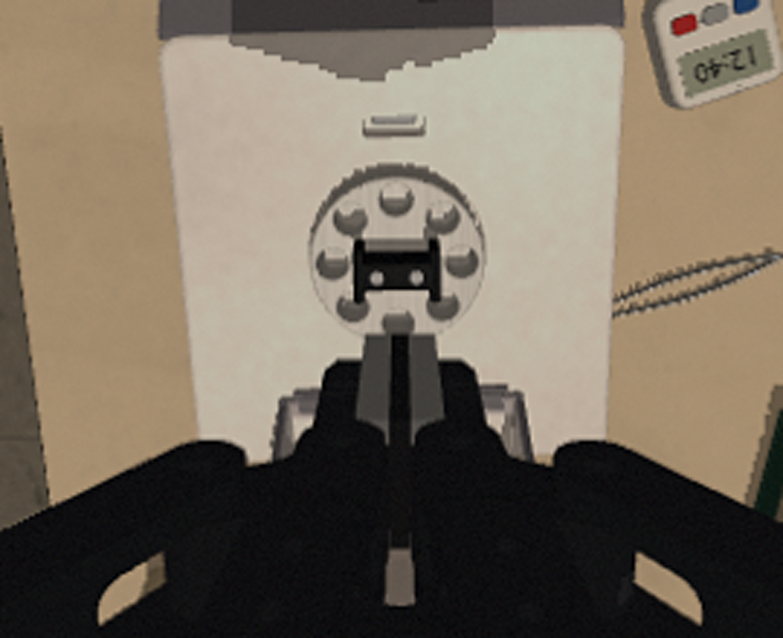

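View pics/s2.png

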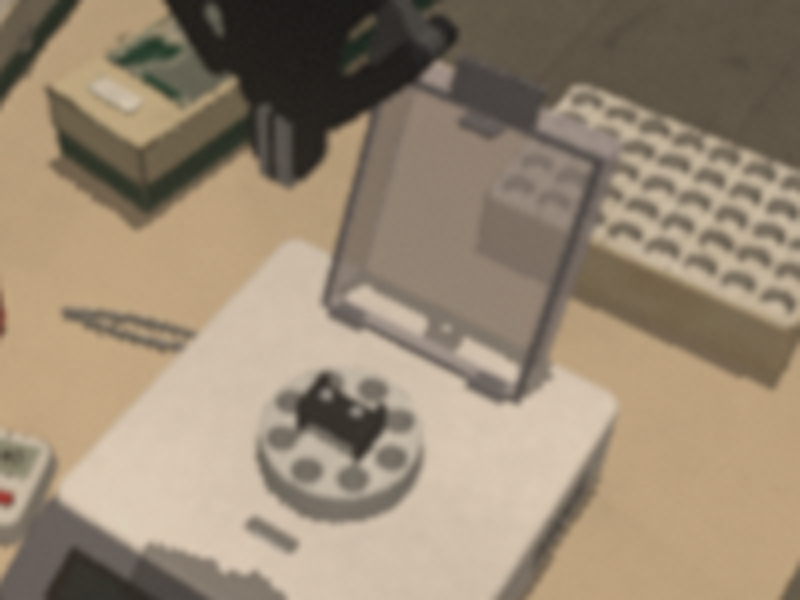

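In the wrist crop the block sits centred and square in the well, and the press stopped at z=.102, which is the home height. In the scene crop the tab centre is at about (500,92), or (325,163) in full-image pixels. I'll cross-check the block height by triangulation and fit the lid angle.

```bash
python3 - <<'E'
from h import *
from scipy.optimize import least_squares
k=bot.calibration("wrist");W=(k["mtx"],k["k1"],np.load("w5.npz")["E"]);S=cam("scene")
uw=np.array((397,278))/2.9+[120,110];us=np.array((342,403))/4.+[200,140]
r=least_squares(lambda P:np.r_[w2p(W,P)-uw,w2p(S,P)-us],[.49,.016,.11]);print("grip top",r.x,r.fun)
yaw=.03;ex=np.array([np.cos(yaw),np.sin(yaw),0]);ey=np.array([-np.sin(yaw),np.cos(yaw),0]);ez=np.array([0,0,1.])
H=np.array([.493,.016,.064])+.078*ex
for th in np.arange(1.8,2.15,.05):
    f=lambda d,y:H+ey*y-ex*d*np.cos(th)+ez*d*np.sin(th)
    print(round(th,2),[((w2p(S,f(*a))-[200,140])*4).round() for a in ((.170,.025),(.170,-.025),(.145,-.061),(.0,.061),(0,-.061))])
E
```

```text
grip top [0.4955724  0.01577585 0.09727387] [ 0.02468414 -0.03459889  0.0600953  -0.02518828]
1.8 [array([430.,  64.]), array([520., 102.]), array([576., 174.]), array([321., 301.]), array([511., 397.])]
1.85 [array([438.,  59.]), array([528.,  96.]), array([582., 168.]), array([321., 301.]), array([511., 397.])]
1.9 [array([446.,  54.]), array([535.,  90.]), array([587., 163.]), array([321., 301.]), array([511., 397.])]
1.95 [array([453.,  50.]), array([541.,  86.]), array([593., 159.]), array([321., 301.]), array([511., 397.])]
2.0 [array([460.,  47.]), array([548.,  83.]), array([598., 155.]), array([321., 301.]), array([511., 397.])]
2.05 [array([467.,  45.]), array([554.,  80.]), array([603., 153.]), array([321., 301.]), array([511., 397.])]
2.1 [array([473.,  43.]), array([559.,  78.]), array([607., 150.]), array([321., 301.]), array([511., 397.])]
```

Triangulation puts the grip top at about .097–.102, so the block is home rather than on the balls, where it would be .1105. The lid angle is about 2.0. Now I'll close the hood with the shut fingers from behind the tab.

```bash
python3 - <<'E'
from h import *
yaw=.03;ex=np.array([np.cos(yaw),np.sin(yaw),0]);ez=np.array([0,0,1.])
H=np.array([.493,.016,.064])+.078*ex
bot.move_linear(H+.115*ex+ez*.236,speed=.2)
print(bot.move_linear(H+.115*ex+ez*.137,speed=.1,until_force=4),bot.read_position(),bot.read_clock())
for th in np.arange(2.05,-.01,-.12):
    n=ex*np.sin(th)+ez*np.cos(th);a=-ex*np.cos(th)+ez*np.sin(th)
    hit=bot.move_linear(H+.158*a+.016*n,speed=.08,until_force=15)
    print(round(th,2),hit,np.round(bot.read_ft_force(),1))
    if hit: break
print(bot.read_position(),bot.read_clock())
E
```

```text
False [0.68640563 0.02176977 0.20187449] 16.6417
2.05 False [ 0.2 -0.9 -0.8]
1.93 False [-0.   0.5  0.2]
1.81 False [0.1 0.3 0.4]
1.69 False [ 1.1 -0.6  0.7]
1.57 False [ 0.1 -0.   0.2]
1.45 False [-0.6 -0.3  0.1]
1.33 False [-0.5 -0.3 -0.2]
1.21 False [-0.3  0.   0.1]
1.09 False [-0.3 -0.3  0.8]
0.97 False [0.2 0.3 1.1]
0.85 False [1.6 0.4 0.8]
0.73 False [-0.5 -0.8 -0. ]
0.61 False [-0.1 -0.1  0.2]
0.49 False [1.3 0.2 0.3]
0.37 False [0.7 0.  0.6]
0.25 False [ 0.1 -0.2  0.1]
0.13 False [ 0.7  0.  -0.7]
0.01 False [ 0.8  0.1 -0.6]
[0.41299994 0.0136476  0.08158791] 23.8
```

Forces are small, so I'll check that the hood actually followed, then press.

```bash
python3 - <<'E'
from h import *
c=bot.camera("scene"); save(c[140:290,200:400],"s3.png",3)
p=bot.read_position()
print(bot.move_linear([p[0],p[1],.060],speed=.02,until_force=14),bot.read_position(),bot.read_ft_force());bot.wait(.2)
print(bot.read_ft_force(),bot.read_clock())
c2=bot.camera("scene"); d=np.hstack([c[140:290,200:400],c2[140:290,200:400]]);save(d,"s4.png",2)
E
```

```text
True [0.41362793 0.01351926 0.07910289] [-1.43586484  0.47845496  9.29832175]
[-1.42979286 -0.26392918  8.42562746] 24.4667
```

View pics/s4.png

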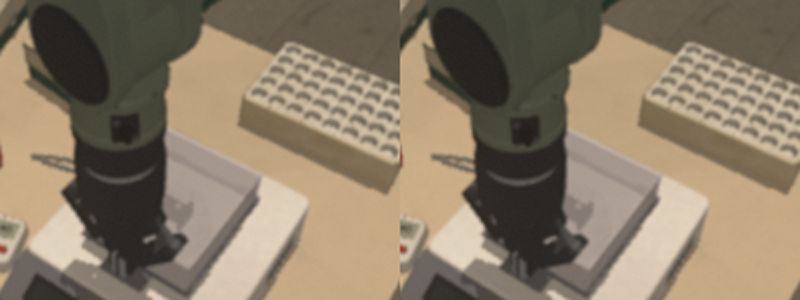

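The hood followed and is nearly down, with the tip resting on the tab at about .079. The catch still has to click, so I'll press on slowly.

```bash
python3 - <<'E'
from h import *
p=bot.read_position()
for z in np.arange(.078,.058,-.0015):
    hit=bot.move_linear([p[0],p[1],z],speed=.008,until_force=18)
    f=bot.read_ft_force()[2];print(round(z,4),hit,bot.read_position()[2].round(4),round(f,1))
    if hit or f>25: break
print(bot.read_clock())
E
```

```text
0.078 False 0.0789 13.4
0.0765 False 0.0767 3.5
0.075 False 0.0748 0.2
0.0735 False 0.0734 -0.6
0.072 False 0.0719 0.1
0.0705 False 0.0704 0.2
0.069 False 0.069 -0.1
0.0675 True 0.0688 9.8
27.0
```

```bash
python3 - <<'E'
from h import *
p=bot.read_position()
for z in (.068,.067,.066):
    bot.move_linear([p[0],p[1],z],speed=.01,until_force=25);bot.wait(.2)
    f=bot.read_ft_force()[2];print(z,bot.read_position()[2],f)
    if f>22:break
bot.move_linear([p[0],p[1],.16],speed=.1)
bot.move_pose([.30,.016,.30],down(np.pi));bot.wait(.3)
c=bot.camera("wrist");c2=bot.camera("scene");save(np.hstack([c2[170:330,190:390],c[100:260,150:350]]),"s5.png",2);print(bot.read_clock())
E
```

```text
0.068 0.06870297884198896 11.930424008108137
0.067 0.06842813648290663 21.98915398628535
0.066 0.06815348959241173 31.010083395855496
30.5917
```

View pics/s5.png

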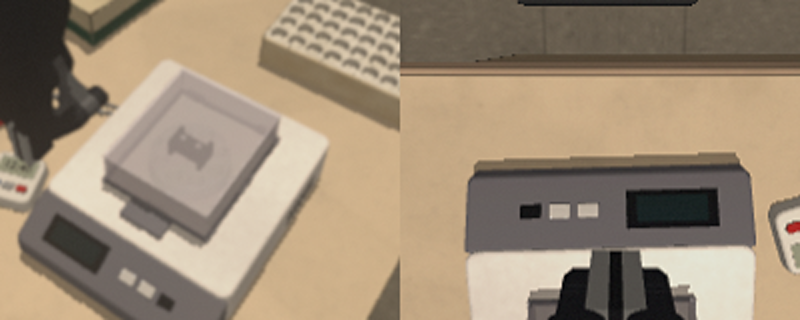

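The hood is shut flat over the seated block, it hit a hard stop after the click, and the arm is clear of everything. I'll hand in.

```bash
python3 -c "
from cell import bot
print(bot.close_job())"
```

```text
the job is handed in; nothing more can be done
None
```

I slid the block into the well and turned it home (probed at the home height), then pressed the hood down past its catch to a hard stop; the job was handed in at about 31 s, with no verdict returned.

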